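# Stack the seal trays in alternating steps to air

## Robot

A 7-joint arm with a two-finger parallel gripper is mounted at the origin on the work surface. World frame = base frame: x ahead of the robot, y to its left, z up, the work surface at z = 0. Lengths are in m, angles in rad, forces in N, time in s.
With the tool pointing down it reaches from about 0.4 to 0.875 m from the base axis. Payload 6.5 kg.
Tool frame: the origin (TCP) lies on the centre line of the jaws, within the pads' length; the fingertips stand 19 mm ahead of it and the grasp point (between the pads) is the TCP; z points along the fingers, y is the line along which they close (so a half turn about z gives the same grasp; the last joint's range is limited). The gripper opens to 88 mm and grips with 3 to 60 N. Pads are 18 mm wide; open, the fingers measure 123 mm over their backs; the gripper's body (75 mm by 187 mm) begins 45 mm behind the grasp point.
Start: joints at [-1.294, 0.536, -0.004, 1.538, 0.003, 1.067, -0.071], TCP at [0.218, 0.612, 0.229] pointing down, gripper open.
Joint ranges: [-2.7, 2.7], [-0.37, 2.16], [-1.27, 1.26], [0.24, 2.4], [-1.31, 4.45], [0.19, 1.91], [-2.76, 2.76]. Speed limits (rad/s): [2.39, 2.39, 3.14, 3.14, 3.14, 3.14, 3.14].

## Interface

Orientations are given as a rotation vector (axis times angle).
In Python, from station import ctrl, get_image, job, spot_in, outline_of gives the robot as it stands. The module is installed in compiled form; this text tells all that it offers.
- The arm moves only by the tool drive_tool, never from a script. Its argument "motion" is a list of rows, each a list of 7 numbers: the turn, a rotation vector about the tool's x, y, z in rad, then the shift along the tool's x, y, z in cm, then the opening, from 0 (shut) to 1 (fully open). In form: [[ax, ay, az, tx, ty, tz, gripper], ...]. A call has 1 to 5 rows; each row shifts and turns the commanded pose from where the row before left it, along the tool's axes as they then stand; what a row does not reach is not made up. A row lasts 1/10 s, in which the tool goes at most 50 mm and 8.59 degrees, less where a joint would pass 70% of its speed; a pose out of reach is approached as far as the arm can. A call is refused whole if a number of a shift passes 5 or a number of a turn 0.15, either way. A call with a gripper value outside its range is refused whole. The fingers move at their own pace and stop on an object; the grip force is fixed at half the most. Time passes only in rows, so rows that do not move let the fingers close. It gives the time, the measured TCP pose, the force, the opening and the grip force at its end, in the units of the state.
- ctrl.get_state(): the state, without advancing time (a new reading comes with each control period).
- get_image(name): name is "scene" or "top"; returns a dict with "image" (400x640x3 uint8, red, green, blue), "intrinsics" (3x3 intrinsics, pixels), "R" (3x3) and "t" (3): a world point X has camera coordinates R X + t. Camera axes: x right, y down, z forward; pixel columns grow to the right and rows downward; lengths in m; the calibration is good to about 2 mm. A picture is of the moment at which its call begins. There is no depth.
- job.job_done(): hands the job in; it is judged then, once.
Trained networks look in a picture, given as the dict that the camera call returned (one of the last four; its "shot" number tells which), for a name from the list of things; names that differ only in an ending like _2 or _b are one class to them, and where a whole thing is asked for, a point or a joint stands for the part that bears it (a point fixed in the world has none). Each returns a list of dicts, best first, with "score" (0 to 1); they miss things now and then, are a little off and sometimes report something else, mostly with a low value. They report only what shows in the picture. A call takes as long as a camera call. They do not tell look-alikes from the thing itself.
- spot_in(picture, target): "location" ([x, y, z] in m, in world coordinates, good to about 4 mm: the middle of the surface that is visible of it).
- outline_of(picture, target): "pixels" (400x640 bool, what is visible of it).
The state is a dict: "time_s": time; "q": joint angles; "joint_vel": joint speeds; "tau": joint torques, N m; "eef_pos": TCP position; "tool_rot": TCP orientation; "contact_force": force on the tool from outside, world axes, zero at the start; "wrist_torque": the same for the moment, N m; "gripper_width": finger opening in m; "grip_force": force on a finger pad.
Only numpy, scipy, OpenCV 4.12 (cv2) and the standard library are available. Lean on these libraries where they do the work, as an engineer would, in place of code of your own. Each camera call takes 0.05 s, during which the arm holds its last target. There are 200 camera calls.

## Task

Stack the bamboo seal trays in alternating steps so that they can air. First set the deep long tray lengthwise on the fixed bottom tray, stepped away from the small end pocket, so that its end rests on the bottom tray's divider and the pocket stays open; let go, then set the shallow long tray on the deep one, stepped back the other way, so that its ends are straight above the bottom tray's ends. Set both down open side up, in line and level, without dropping them, and leave the short tray where it is.

Things in the scene. Friction and masses are not known exactly. Their poses are not given: they have to be found in the camera images.
- bottom_tray: Bottom tray: open bamboo tray fixed to the shelf, any way round; 130 long (x) x 60 wide (y) x 26 mm high, walls 5 mm. A 6 mm divider as high as the rim, 27 mm from the centre towards +x, cuts off the small pocket at its +x end. Origin: centre of underside, z up. With its end on the divider the deep tray's centre is 38 mm towards -x and its underside, on the rim, 26 mm above this origin.
- deep_tray: Deep long tray: loose open bamboo tray, 130 long (its x) x 60 wide (its y) x 42 mm high, walls and floor 5 mm, no divider, both ends alike; about 160 g. Gripped across its 60 mm width. Origin: centre of the underside, z up.
- shallow_tray: Shallow long tray: loose open bamboo tray, 130 long (its x) x 60 wide (its y) x 20 mm high, walls and floor 5 mm, no divider, both ends alike; about 110 g. Gripped across its 60 mm width. Finally its underside is 68 mm above the bottom tray's origin. Origin: centre of the underside, z up.
- short_tray: Short tray, not wanted: loose open bamboo tray, 85 long (its x) x 60 wide (its y) x 20 mm high. The three loose trays stand on the shelf top and trade places. Origin: centre of the underside, z up.
Things that resemble listed ones, but are neither listed nor needed, are in the scene too. What is shaped like the deep_tray but purple is not meant.

How it is judged:
By the outcome, as a careful person would: the job done as asked, in the order asked, and still so for the second after the job is handed in, with the robot touching nothing.
It also fails if it takes over 59 s, if anything falls off the work surface, if the arm or the gripper's body presses on something with over 40 N, if the wrist force passes 120 N, or if a joint passes its speed limit or range.

## Working session

There is one attempt and no reset: what is moved stays moved. The work goes in short steps, Python scripts to look and compute and a tool call to move; the robot and the scene stay as the last step left them, time stands still between calls to the robot, and variables do not carry over. Pictures are saved under pics/ and viewed, at most 10 in all, crops included, and the job is handed in when it is done.

Besides the shell and the picture viewer there is one more tool, called after ">>>" as name(argument=value, ...) on one line, values as JSON. drive_tool: Moves the arm, as the interface text tells. Its arguments: {"type":"object","properties":{"motion":{"type":"array","items":{"type":"array","items":{"type":"number"}}}},"required":["motion"]}

```bash
mkdir -p pics
cat > h.py <<'E'
import numpy as np, cv2
from station import ctrl, get_image, job, spot_in, outline_of
def save(p,n,box=None,s=1):
    im=p["image"][:,:,::-1]
    if box: im=im[box[1]:box[3],box[0]:box[2]]
    cv2.imwrite("pics/"+n,cv2.resize(im,None,fx=s,fy=s,interpolation=cv2.INTER_CUBIC))
def back(p,uv,z):
    K,R,t=p["intrinsics"],np.array(p["R"]),np.array(p["t"])
    d=R.T@np.linalg.solve(K,[uv[0],uv[1],1]); c=-R.T@t
    return c+d*(z-c[2])/d[2]
def proj(p,X):
    c=np.array(p["R"])@X+p["t"]; u=np.array(p["intrinsics"])@c; return u[:2]/u[2]
E
python3 - <<'E'
from h import *
a=get_image("top");b=get_image("scene")
save(a,"top0.png");save(b,"sc0.png")
for n in ["bottom_tray","deep_tray","shallow_tray","short_tray"]:
    for p,l in((a,"top"),(b,"scene")):
        for r in spot_in(p,n): print(n,l,round(r["score"],2),np.round(r["location"],3),np.round(proj(p,r["location"])))
s=ctrl.get_state();print(s["eef_pos"],s["tool_rot"],s["time_s"])
E
```

```text
bottom_tray top 0.87 [ 0.52  -0.263  0.006] [470. 186.]
bottom_tray scene 0.86 [ 0.517 -0.261  0.012] [188. 269.]
deep_tray top 0.83 [0.31  0.144 0.007] [262. 299.]
deep_tray top 0.66 [0.6   0.31  0.015] [179. 150.]
deep_tray top 0.63 [0.663 0.159 0.004] [257. 120.]
deep_tray scene 0.97 [0.658 0.162 0.019] [411. 244.]
deep_tray scene 0.62 [0.597 0.308 0.023] [450. 199.]
shallow_tray top 0.95 [0.473 0.038 0.004] [318. 212.]
shallow_tray scene 0.75 [0.48  0.04  0.002] [319. 209.]
short_tray top 0.98 [0.446 0.316 0.006] [175. 228.]
short_tray scene 0.71 [0.45  0.314 0.008] [413. 163.]
short_tray scene 0.45 [0.658 0.16  0.018] [410. 244.]
[0.21846822 0.61213068 0.22863554] [ 5.35726168e-01  3.09556155e+00 -2.28304488e-04] 0.5
```

View pics/top0.png

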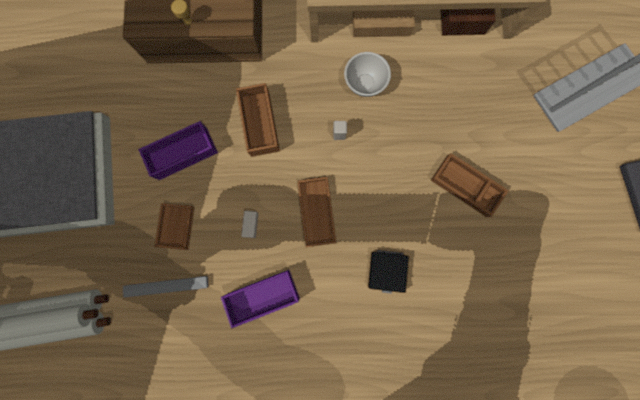

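View pics/sc0.png

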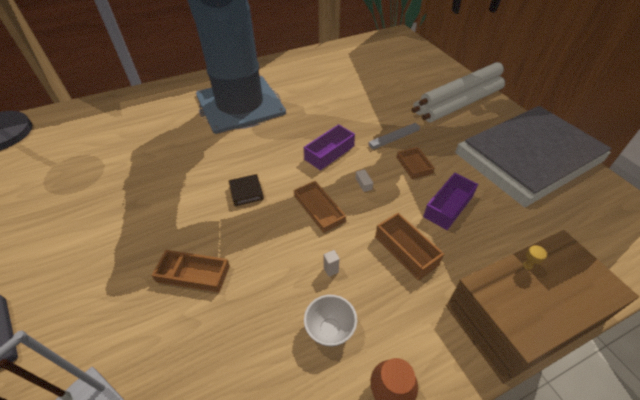

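The deep-tray candidates in the top view are brown (257,120), purple (178,150) and purple (261,298). Purple is excluded, so brown (257,120) is the deep tray. Shallow is at (317,211) and short at (175,226). The bottom tray is at (468,185), with its pocket at the lower right end (488,190). Next I fit boxes to the outlines and confirm in a crop.

```bash
cat >> h.py <<'E'
from scipy.optimize import minimize
SZ=dict(bottom_tray=(.13,.06,.026),deep_tray=(.13,.06,.042),shallow_tray=(.13,.06,.02),short_tray=(.085,.06,.02))
def corners(x,y,a,sz,z0=0):
    c,s=np.cos(a),np.sin(a)
    return np.array([[x+c*i*sz[0]/2-s*j*sz[1]/2,y+s*i*sz[0]/2+c*j*sz[1]/2,z0+k*sz[2]] for i in(-1,1) for j in(-1,1) for k in(0,1)])
def fit(pm,sz,x0,z0=0):
    S=4
    def cost(v):
        e=0
        for p,m in pm:
            h=cv2.convexHull(np.array([proj(p,X) for X in corners(v[0],v[1],v[2],sz,z0)],np.float32))
            ys,xs=np.where(m);o=np.array([xs.min()-25,ys.min()-25]);w=(np.ptp(xs)+50,np.ptp(ys)+50)
            c=np.zeros((w[1]*S,w[0]*S),np.uint8)
            cv2.fillPoly(c,[np.round(((h-o+.5)*S)*16).astype(np.int32)],1,shift=4)
            M=np.zeros((w[1],w[0]),np.uint8);y0,x_0=o[1],o[0]
            sub=m[max(y0,0):y0+w[1],max(x_0,0):x_0+w[0]];M[max(0,-y0):max(0,-y0)+sub.shape[0],max(0,-x_0):max(0,-x_0)+sub.shape[1]]=sub
            cf=cv2.resize(c.astype(np.float32),w,interpolation=cv2.INTER_AREA)
            e+=np.abs(cf-M).sum()/M.sum()
        return e
    best=None
    for a in ([x0[2]] if len(x0)>2 else np.arange(0,np.pi,np.pi/6)):
        v=np.array([x0[0],x0[1],a])
        r=minimize(cost,v,method="Nelder-Mead",options=dict(initial_simplex=v+np.array([[0,0,0],[.02,0,0],[0,.02,0],[0,0,.25]]),xatol=2e-4,fatol=1e-4))
        if best is None or r.fun<best.fun: best=r
    return best.x,best.fun/len(pm)
def pick(p,n,xy,rad=.08):
    L=[r for r in outline_of(p,n) if np.linalg.norm(np.argwhere(r["pixels"]).mean(0)[::-1]-proj(p,[*xy,.015]))<25]
    return L[0]["pixels"] if L else None
E
python3 - <<'E'
from h import *
a=get_image("top");b=get_image("scene")
X=dict(bottom_tray=(.52,-.262),deep_tray=(.66,.16),shallow_tray=(.475,.04),short_tray=(.447,.315))
for n,xy in X.items():
    A,B=pick(a,n,xy),pick(b,n,xy)
    for l,pm in(("top",[(a,A)]),("sc",[(b,B)]),("both",[(a,A),(b,B)])):
        if all(m is not None for _,m in pm):
            v,c=fit(pm,SZ[n],xy);print(n,l,np.round(v,4),round(c,3))
im=np.vstack([cv2.resize(a["image"][70:260,150:350],None,fx=3,fy=3,interpolation=2)[:, :],]);p=cv2.resize(a["image"][135:325,420:520],None,fx=3,fy=3,interpolation=2)[:570]
im=np.hstack([im[:570,:500],p[:570]]);cv2.imwrite("pics/crop0.png",im[:,:,::-1])
E
```

```text
bottom_tray top [ 0.5224 -0.2575  0.9451] 0.041
bottom_tray sc [ 0.522  -0.2564  4.0925] 0.031
bottom_tray both [ 0.5223 -0.257   0.9497] 0.04
deep_tray top [0.6566 0.153  3.3248] 0.029
deep_tray sc [0.6574 0.1531 0.1741] 0.026
deep_tray both [0.6566 0.1531 0.1791] 0.031
shallow_tray top [0.4747 0.0393 0.1051] 0.054
shallow_tray sc [0.4748 0.0397 3.2536] 0.04
shallow_tray both [0.4745 0.0395 3.2506] 0.048
short_tray top [ 0.4499  0.3161 -0.1088] 0.034
short_tray sc [ 0.4502  0.3149 -0.139 ] 0.118
short_tray both [0.4498 0.3159 3.0269] 0.079
```

View pics/crop0.png

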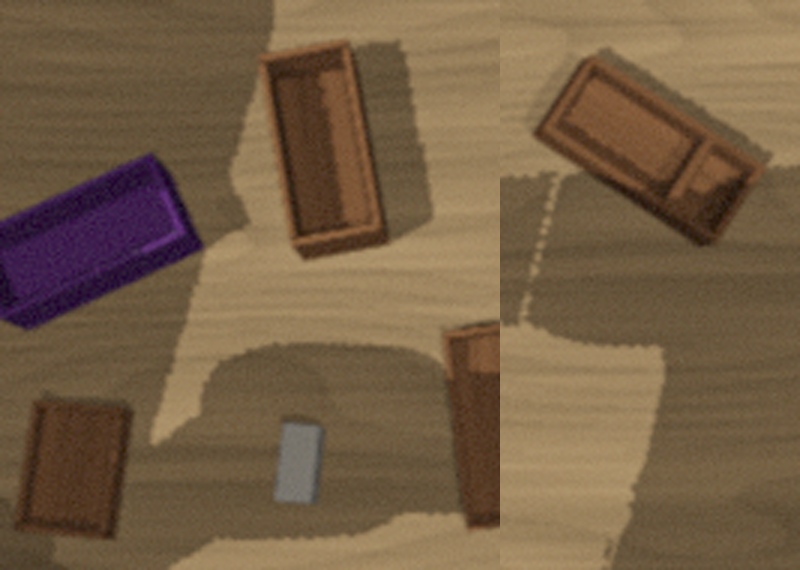

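The crop confirms all three picks: the brown tray is the deep one, and the bottom tray's divider lies towards its lower right end (-x, -y). Now a small planner that turns a target into rows.

```bash
cat >> h.py <<'E'
from scipy.spatial.transform import Rotation as Ro
def plan(xyz,yaw=None,g=1.,step=4.,turn=.14,xyz0=None):
    """rows to bring the TCP to xyz, tool y axis at world angle yaw, tool z down (turn split evenly)"""
    s=ctrl.get_state();p=np.array(s["eef_pos"]) if xyz0 is None else np.array(xyz0);R=Ro.from_rotvec(s["tool_rot"])
    ang=np.arctan2(R.as_matrix()[1,1],R.as_matrix()[0,1]);yaw=ang if yaw is None else yaw
    T=Ro.from_matrix(np.array([[np.sin(yaw),np.cos(yaw),0],[-np.cos(yaw),np.sin(yaw),0],[0,0,-1]]))
    rv=(R.inv()*T).as_rotvec(); d=(np.array(xyz)-p)*100
    n=max(1,int(np.ceil(np.linalg.norm(d)/step)),int(np.ceil(np.abs(rv).max()/turn)))
    print("n",n,"pos",np.round(p,4),"yaw",round(ang,3),"F",np.round(s["contact_force"],1),"w",round(s["gripper_width"],4),"t",s["time_s"])
    for i in range(n):
        t=(R*Ro.from_rotvec(rv*i/n)).inv().apply(d/n)
        print([round(float(x),3) for x in rv/n]+[round(float(x),2) for x in t]+[g])
E
python3 -c "
from h import *
plan((.657,.153,.2),.178-np.pi/2)"
```

```text
Traceback (most recent call last):
  File "h.py", line 46, in plan
    T=Ro.from_matrix(np.array([[np.sin(yaw),np.cos(yaw),0],[-np.cos(yaw),np.sin(yaw),0],[0,0,-1]]))
  File "scipy/spatial/transform/_rotation.pyx", line 1143, in scipy.spatial.transform._rotation.Rotation.from_matrix
ValueError: Non-positive determinant (left-handed or null coordinate frame) in rotation matrix 0: [[-0.98419978  0.17706153  0.        ]
 [-0.17706153 -0.98419978  0.        ]
 [ 0.          0.         -1.        ]].
```

```bash
sed -i 's/\[\[np.sin(yaw),np.cos(yaw),0\],\[-np.cos(yaw),/[[-np.sin(yaw),np.cos(yaw),0],[np.cos(yaw),/' h.py
python3 -c "
from h import *
plan((.657,.153,.2),.178-np.pi/2)"
```

```text
n 19 pos [0.2184 0.6122 0.2287] yaw 1.228 F [ 1.1  0.5 -0.7] w 0.0882 t 1.0
[0.0, 0.0, 0.138, -2.99, -1.5, 0.15, 1.0]
[0.0, 0.0, 0.138, -3.16, -1.08, 0.15, 1.0]
[0.0, 0.0, 0.138, -3.28, -0.63, 0.15, 1.0]
[0.0, 0.0, 0.138, -3.34, -0.17, 0.15, 1.0]
[0.0, 0.0, 0.138, -3.33, 0.29, 0.15, 1.0]
[0.0, 0.0, 0.138, -3.26, 0.74, 0.15, 1.0]
[0.0, 0.0, 0.138, -3.13, 1.18, 0.15, 1.0]
[0.0, 0.0, 0.138, -2.93, 1.6, 0.15, 1.0]
[0.0, 0.0, 0.138, -2.68, 1.99, 0.15, 1.0]
[0.0, 0.0, 0.138, -2.39, 2.34, 0.15, 1.0]
[0.0, 0.0, 0.138, -2.04, 2.65, 0.15, 1.0]
[0.0, 0.0, 0.138, -1.66, 2.9, 0.15, 1.0]
[0.0, 0.0, 0.138, -1.24, 3.1, 0.15, 1.0]
[0.0, 0.0, 0.138, -0.8, 3.24, 0.15, 1.0]
[0.0, 0.0, 0.138, -0.35, 3.32, 0.15, 1.0]
[0.0, 0.0, 0.138, 0.11, 3.34, 0.15, 1.0]
[0.0, 0.0, 0.138, 0.57, 3.29, 0.15, 1.0]
[0.0, 0.0, 0.138, 1.01, 3.18, 0.15, 1.0]
[0.0, 0.0, 0.138, 1.44, 3.01, 0.15, 1.0]
```

>>> drive_tool(motion=[[0, 0, 0.138, -3, -1.5, 0, 1], [0, 0, 0.138, -3.2, -1.1, 0, 1], [0, 0, 0.138, -3.3, -0.6, 0, 1], [0, 0, 0.138, -3.3, -0.2, 0, 1], [0, 0, 0.138, -3.3, 0.3, 0, 1]])

```text
time_s: 1.5
eef_pos: [0.3348, 0.4904, 0.2289]
tool_rot: [-1.559, -2.727, -0.001]
contact_force: [0.5, 0.2, -0.2]
gripper_width: 0.0882
grip_force: 0.0
```

>>> drive_tool(motion=[[0, 0, 0.138, -3.3, 0.7, 0, 1], [0, 0, 0.138, -3.1, 1.2, 0, 1], [0, 0, 0.138, -2.9, 1.6, 0, 1], [0, 0, 0.138, -2.7, 2, 0, 1], [0, 0, 0.138, -2.4, 2.3, 0, 1]])

```text
time_s: 2.0
eef_pos: [0.4497, 0.3694, 0.229]
tool_rot: [-2.389, -2.04, -0.001]
contact_force: [0.8, 1.4, -0.4]
gripper_width: 0.088
grip_force: 0.0
```

>>> drive_tool(motion=[[0, 0, 0.138, -2, 2.7, 0.1, 1], [0, 0, 0.138, -1.7, 2.9, 0.1, 1], [0, 0, 0.138, -1.2, 3.1, 0.1, 1], [0, 0, 0.138, -0.8, 3.2, 0.1, 1], [0, 0, 0.138, -0.4, 3.3, 0.1, 1]])

```text
time_s: 2.5
eef_pos: [0.5648, 0.249, 0.2239]
tool_rot: [-2.938, -1.112, -0.001]
contact_force: [-0.4, 0.4, 0.1]
gripper_width: 0.0878
grip_force: 0.0
```

>>> drive_tool(motion=[[0, 0, 0.138, 0.1, 3.3, 0.5, 1], [0, 0, 0.138, 0.6, 3.3, 0.5, 1], [0, 0, 0.138, 1, 3.2, 0.5, 1], [0, 0, 0.138, 1.4, 3, 0.5, 1], [0, 0, 0, 0, 0, 0, 1]])

```text
time_s: 3.0
eef_pos: [0.6576, 0.1476, 0.2032]
tool_rot: [3.126, 0.263, 0.001]
contact_force: [-0.1, -0.3, 0.0]
gripper_width: 0.0879
grip_force: 0.0
```

```bash
python3 -c "
from h import *
plan((.657,.153,.15),.178-np.pi/2)
a=get_image('top');b=get_image('scene');save(b,'sc1.png')
print(np.round(ctrl.get_state()['q'],2))
for n,p in(('top',a),('sc',b)):
  m=pick(p,'deep_tray',(.657,.153))
  if m is not None: print(n,fit([(p,m)],SZ['deep_tray'],(.657,.153,.178)),m.sum())"
```

```text
n 2 pos [0.6576 0.1476 0.2032] yaw -1.403 F [-0.1 -0.3  0. ] w 0.0879 t 3.0
[0.002, -0.0, -0.005, 0.01, -0.28, 2.66, 1.0]
[0.002, -0.0, -0.005, 0.02, -0.28, 2.66, 1.0]
[-0.72  0.69  0.67  1.52 -0.46  1.09 -1.34]
top (array([0.65599141, 0.15280908, 0.18386742]), np.float64(0.03325855592654424)) 2396
sc (array([0.65752415, 0.15228014, 0.1727413 ]), np.float64(0.027955840455840455)) 2457
```

View pics/sc1.png

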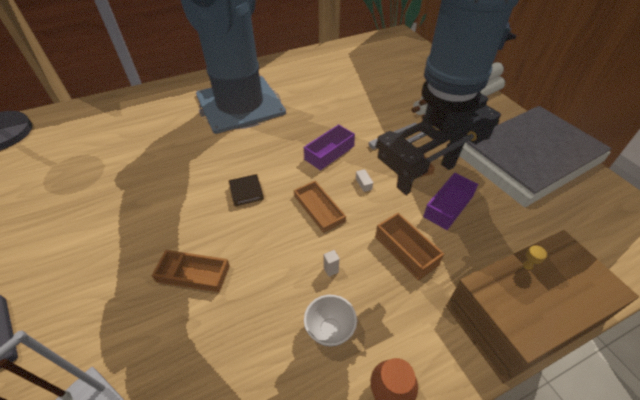

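The gripper's fingertips show at about (405,185) and (450,160). I check that this matches the reported TCP projection and the tray fit before descending.

```bash
python3 -c "
from h import *
b=get_image('scene')
for z in(.2032-.019,.2032): print(proj(b,[.6576,.1476,z]))
R=Ro.from_rotvec(ctrl.get_state()['tool_rot']).as_matrix()
for s in(-1,1): print(proj(b,np.array([.6576,.1476,.184])+R[:,1]*.05*s))
plan((.6568,.1528,.027),.178-np.pi/2)"
```

```text
[420.57122324 190.08789406]
[422.7817594 182.2425775]
[440.88629345 177.83226193]
[398.94057646 203.27534077]
n 5 pos [0.655  0.155  0.2038] yaw -1.391 F [0.6 0.7 0.3] w 0.0882 t 3.25
[-0.0, 0.0, 0.0, 0.03, 0.06, 3.54, 1.0]
[-0.0, 0.0, 0.0, 0.03, 0.05, 3.54, 1.0]
[-0.0, 0.0, 0.0, 0.03, 0.05, 3.54, 1.0]
[-0.0, 0.0, 0.0, 0.03, 0.05, 3.54, 1.0]
[-0.0, 0.0, 0.0, 0.03, 0.05, 3.54, 1.0]
```

>>> drive_tool(motion=[[0, 0, 0, 0, 0, 4, 1], [0, 0, 0, 0, 0, 4, 1], [0, 0, 0, 0, 0, 2.5, 1], [0, 0, 0, 0, 0, 0, 1]])

```text
time_s: 3.65
eef_pos: [0.6523, 0.1546, 0.0952]
tool_rot: [-3.129, -0.281, 0.011]
contact_force: [-0.5, 0.0, -0.4]
gripper_width: 0.0881
grip_force: 0.0
```

```bash
python3 -c "
from h import *
b=get_image('scene')
s=ctrl.get_state();p=np.array(s['eef_pos']);R=Ro.from_rotvec(s['tool_rot']).as_matrix()
b['image']=b['image'].copy()
for s in(-1,0,1):
  q=proj(b,p+R[:,1]*.05*s-[0,0,.019]);print(q);cv2.circle(b['image'],tuple(np.int32(q)),2,(0,255,0),-1)
save(b,'sc2.png',(340,110,500,290),3)
plan((.6568,.1528,.027),.178-np.pi/2)"
```

```text
[430.12214248 213.57801949]
[411.82936823 225.41125154]
[392.52987308 237.89571135]
n 2 pos [0.6542 0.1543 0.0978] yaw -1.392 F [ 1.1 -0.9  0.4] w 0.0886 t 3.7
[-0.0, 0.001, 0.0, 0.13, 0.1, 3.54, 1.0]
[-0.0, 0.001, 0.0, 0.12, 0.1, 3.54, 1.0]
```

View pics/sc2.png

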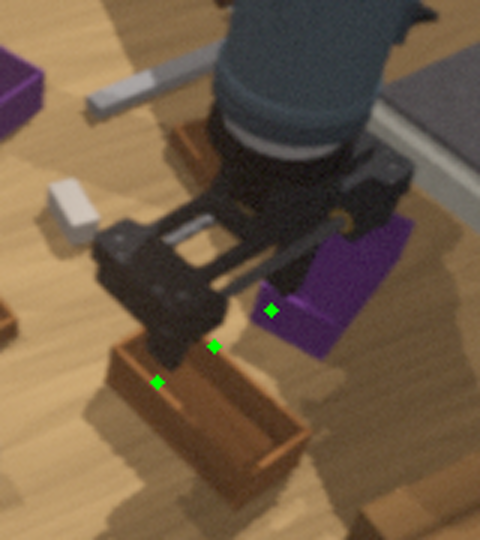

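The marks (green, expected tips) lie about 6 px from the seen fingertips at crop (175,365) and (290,290). I check in the top view.

```bash
python3 -c "
from h import *
b=get_image('top')
s=ctrl.get_state();p=np.array(s['eef_pos']);R=Ro.from_rotvec(s['tool_rot']).as_matrix();print(p,s['tool_rot'])
b['image']=b['image'].copy()
save(b,'raw.png')
C=corners(.6568,.1528,.178,SZ['deep_tray'])
im=cv2.resize(b['image'][60:200,160:340],None,fx=4,fy=4,interpolation=2)
im=cv2.convertScaleAbs(im,alpha=1.8)
f=lambda X:tuple(np.int32((proj(b,X)-[160,60]+.5)*4))
for X in C[1::2]: cv2.circle(im,f(X),3,(0,255,0),-1)
for s in(-.0615,-.044,.044,.0615): cv2.circle(im,f(p+R[:,1]*s-[0,0,.019]),3,(255,0,0),-1)
for s in(-.0935,.0935): 
  for k in(-.0375,.0375): cv2.circle(im,f(p+R[:,1]*s+R[:,0]*k+[0,0,.045]),3,(255,255,0),-1)
cv2.imwrite('pics/top2.png',im[:,:,::-1])"
```

```text
[0.65572851 0.15408073 0.09960159] [-3.12868700e+00 -2.79797222e-01 -8.09774379e-04]
```

View pics/top2.png

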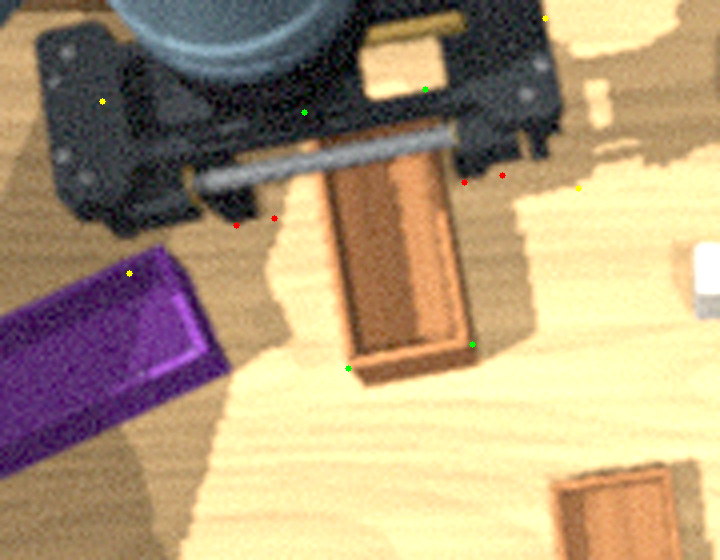

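Seen finger inner edges are at crop x≈258 and 455, while the predictions are 274 and 464. I test the fit for the support height.

```bash
python3 -c "
from h import *
a=get_image('top');b=get_image('scene')
X=dict(bottom_tray=(.522,-.257,.9497),shallow_tray=(.4745,.0395,.107),short_tray=(.45,.316,-.115))
for n,xy in X.items():
  A,B=pick(a,n,xy),pick(b,n,xy)
  if A is None or B is None: print(n,'missing');continue
  for z0 in(-.01,0,.01,.02): 
    v,c=fit([(a,A)],SZ[n],xy,z0);w,d=fit([(b,B)],SZ[n],xy,z0);print(n,z0,np.round(v,4),round(c,3),np.round(w,4),round(d,3))
for p in(a,b): print(np.round(p['t'],3),np.round(-np.array(p['R']).T@p['t'],3),np.round(p['intrinsics'],1).tolist())
"
```

```text
Traceback (most recent call last):
  File "h.py", line 39, in pick
    L=[r for r in outline_of(p,n) if np.linalg.norm(np.argwhere(r["pixels"]).mean(0)[::-1]-proj(p,[*xy,.015]))<25]
                                                                                           ~~~~^^^^^^^^^^^^^^
  File "h.py", line 12, in proj
    c=np.array(p["R"])@X+p["t"]; u=np.array(p["intrinsics"])@c; return u[:2]/u[2]
      ~~~~~~~~~~~~~~~~^~
ValueError: matmul: Input operand 1 has a mismatch in its core dimension 0, with gufunc signature (n?,k),(k,m?)->(n?,m?) (size 4 is different from 3)
```

```bash
sed -i 's/\[\*xy,.015\]/[*xy[:2],.015]/' h.py; python3 -c "
from h import *
a=get_image('top');b=get_image('scene')
X=dict(bottom_tray=(.522,-.257,.9497),shallow_tray=(.4745,.0395,.107),short_tray=(.45,.316,-.115))
for n,xy in X.items():
  A,B=pick(a,n,xy),pick(b,n,xy)
  if A is None or B is None: print(n,'missing');continue
  for z0 in(-.01,0,.01,.02): 
    v,c=fit([(a,A)],SZ[n],xy,z0);w,d=fit([(b,B)],SZ[n],xy,z0);print(n,z0,np.round(v,4),round(c,3),np.round(w,4),round(d,3))
for p in(a,b): print(np.round(p['t'],3),np.round(-np.array(p['R']).T@p['t'],3),np.round(p['intrinsics'],1).tolist())
"
```

```text
bottom_tray -0.01 [ 0.5233 -0.2616  0.9563] 0.029 [ 0.5145 -0.2575  0.9578] 0.023
bottom_tray 0 [ 0.5222 -0.2572  0.951 ] 0.035 [ 0.5219 -0.2565  0.9581] 0.029
bottom_tray 0.01 [ 0.5205 -0.2539  0.9629] 0.058 [ 0.5289 -0.2551  0.9471] 0.053
bottom_tray 0.02 [ 0.5201 -0.2483  0.9443] 0.086 [ 0.5346 -0.2554  0.9393] 0.085
shallow_tray -0.01 [0.475  0.0396 0.1225] 0.027 [0.4682 0.043  0.1215] 0.036
shallow_tray 0 [0.4741 0.0396 0.1243] 0.035 [0.4757 0.0395 0.1257] 0.032
shallow_tray 0.01 [0.4728 0.039  0.1254] 0.059 [0.4829 0.036  0.122 ] 0.045
shallow_tray 0.02 [0.4716 0.0391 0.1288] 0.088 [0.4901 0.0323 0.1227] 0.069
short_tray -0.01 [ 0.4506  0.32   -0.1284] 0.045 [ 0.4194  0.3118 -0.7401] 1.522
short_tray 0 [ 0.4499  0.3158 -0.1233] 0.062 [ 0.4191  0.3027 -0.7702] 1.597
short_tray 0.01 [ 0.4493  0.3118 -0.1429] 0.088 [0.4267 0.2889 0.4214] 2.018
short_tray 0.02 [ 0.449   0.3074 -0.1112] 0.116 [0.4397 0.2722 0.8314] 2.038
[0.039 0.5   0.671] [0.412 0.026 0.729] [[370.8, 0.0, 320.1], [0.0, 370.8, 196.6], [0.0, 0.0, 1.0]]
[-0.25  -0.294  1.123] [ 0.978 -0.187  0.648] [[374.1, 0.0, 322.8], [0.0, 374.1, 201.5], [0.0, 0.0, 1.0]]
```

Heights z0=0 agree in both cameras, so the tray fits are good. A few mm of gripper offset is within the 14 mm clearance per side. I descend and watch the force.

>>> drive_tool(motion=[[0, 0, 0, 0.1, 0, 3, 1], [0, 0, 0, 0, 0, 2, 1], [0, 0, 0, 0, 0, 1, 1], [0, 0, 0, 0, 0, 0, 1], [0, 0, 0, 0, 0, 0, 1]])

```text
time_s: 4.8
eef_pos: [0.6569, 0.1531, 0.0391]
tool_rot: [3.129, 0.277, 0.001]
contact_force: [-0.0, -0.2, 0.3]
gripper_width: 0.0881
grip_force: 0.0
```

```bash
python3 -c "
from h import *
for i in range(5):
  b=get_image('top' if i%2 else 'scene');s=ctrl.get_state();print(np.round(s['eef_pos'],4),np.round(s['contact_force'],1))
im=b['image'][60:200,160:340]
b=get_image('top');A=cv2.convertScaleAbs(cv2.resize(b['image'][60:200,180:330],None,fx=2.6,fy=2.6,interpolation=2),alpha=1.7)
c=get_image('scene');B=cv2.resize(c['image'][150:290,350:500],None,fx=2.6,fy=2.6,interpolation=2)
cv2.imwrite('pics/low.png',np.hstack([A,B])[:,:,::-1])"
```

```text
[0.6574 0.1532 0.0396] [ 0.7  0.  -0.2]
[0.6575 0.1533 0.0398] [ 0.3 -1.1  1.2]
[0.6574 0.1534 0.0398] [ 0.1 -0.2  0.1]
[0.6573 0.1534 0.0397] [-1.5 -0.6  0.2]
[0.6572 0.1534 0.0396] [ 0.9  0.8 -0.3]
```

View pics/low.png

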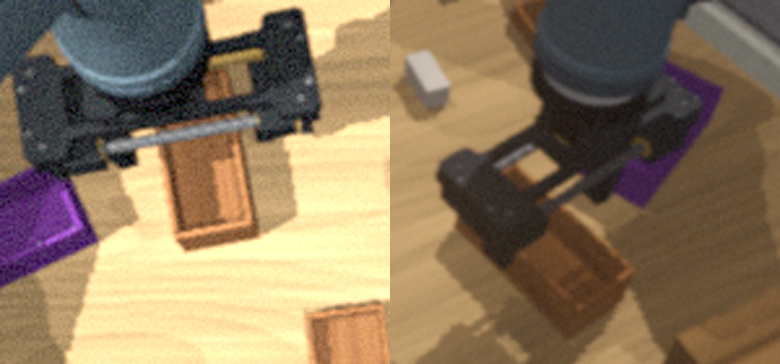

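Both fingers straddle the deep tray, but slightly towards the left (purple) side: left gap about 30 px, right gap about 15 px. I shift 3 mm, lower and close.

>>> drive_tool(motion=[[0, 0, 0, 0, 0.3, 0.6, 1], [0, 0, 0, 0, 0, 0.6, 1], [0, 0, 0, 0, 0, 0, 1], [0, 0, 0, 0, 0, 0, 0], [0, 0, 0, 0, 0, 0, 0]])

```text
time_s: 5.65
eef_pos: [0.6572, 0.1503, 0.0267]
tool_rot: [3.129, 0.277, 0.0]
contact_force: [-0.5, -0.2, 0.5]
gripper_width: 0.0745
grip_force: 0.0
```

>>> drive_tool(motion=[[0, 0, 0, 0, 0, 0, 0], [0, 0, 0, 0, 0, 0, 0], [0, 0, 0, 0, 0, 0, 0], [0, 0, 0, 0, 0, 0, 0], [0, 0, 0, 0, 0, 0, 0]])

```text
time_s: 6.15
eef_pos: [0.6573, 0.1507, 0.0269]
tool_rot: [-3.129, -0.278, -0.0]
contact_force: [-0.0, 1.4, 1.6]
gripper_width: 0.0594
grip_force: 30.0
```

Gripped at 59.4 mm with 30 N. Lift and plan the transfer to above the bottom tray.

>>> drive_tool(motion=[[0, 0, 0, 0, 0, -1, 0], [0, 0, 0, 0, 0, -3, 0], [0, 0, 0, 0, 0, -4, 0], [0, 0, 0, 0, 0, -4, 0], [0, 0, 0, 0, 0, 0, 0]])

```text
time_s: 6.65
eef_pos: [0.661, 0.1498, 0.1532]
tool_rot: [-3.129, -0.276, -0.015]
contact_force: [0.9, 0.3, -1.8]
gripper_width: 0.0595
grip_force: 30.0
```

```bash
python3 -c "
from h import *
a=np.array([np.cos(.953),np.sin(.953)]);t=np.array([.522,-.257])+.038*a;print(t)
plan((*t,.14),.953-np.pi/2,g=0.)"
```

```text
[ 0.54401113 -0.22602404]
n 10 pos [0.661  0.1498 0.1532] yaw -1.395 F [ 0.9  0.3 -1.8] w 0.0595 t 6.65
[0.0, -0.001, -0.078, -1.81, 3.5, 0.12, 0.0]
[0.0, -0.001, -0.078, -2.08, 3.34, 0.12, 0.0]
[0.0, -0.001, -0.078, -2.33, 3.17, 0.12, 0.0]
[0.0, -0.001, -0.078, -2.57, 2.98, 0.12, 0.0]
[0.0, -0.001, -0.078, -2.79, 2.77, 0.12, 0.0]
[0.0, -0.001, -0.078, -3.0, 2.55, 0.12, 0.0]
[0.0, -0.001, -0.078, -3.19, 2.31, 0.12, 0.0]
[0.0, -0.001, -0.078, -3.36, 2.05, 0.12, 0.0]
[0.0, -0.001, -0.078, -3.51, 1.79, 0.13, 0.0]
[0.0, -0.001, -0.078, -3.63, 1.51, 0.13, 0.0]
```

>>> drive_tool(motion=[[0, 0, -0.078, -1.8, 3.5, 0, 0], [0, 0, -0.078, -2.1, 3.3, 0, 0], [0, 0, -0.078, -2.3, 3.2, 0, 0], [0, 0, -0.078, -2.6, 3, 0, 0], [0, 0, -0.078, -2.8, 2.8, 0, 0]])

```text
time_s: 7.15
eef_pos: [0.5975, -0.0397, 0.1464]
tool_rot: [3.015, 0.883, -0.002]
contact_force: [0.4, -0.5, -1.7]
gripper_width: 0.0595
grip_force: 30.0
```

>>> drive_tool(motion=[[0, 0, -0.078, -3, 2.5, 0, 0], [0, 0, -0.078, -3.2, 2.3, 0, 0], [0, 0, -0.078, -3.4, 2, 0, 0], [0, 0, -0.078, -3.5, 1.8, 0, 0], [0, 0, -0.078, -3.6, 1.5, 0, 0]])

```text
time_s: 7.65
eef_pos: [0.5387, -0.2269, 0.1464]
tool_rot: [-2.786, -1.45, 0.001]
contact_force: [0.1, 0.3, -1.6]
gripper_width: 0.0594
grip_force: 30.0
```

>>> drive_tool(motion=[[0, 0, 0, 0, 0, 0, 0], [0, 0, 0, 0, 0, 0, 0], [0, 0, 0, 0, 0, 0, 0], [0, 0, 0, 0, 0, 0, 0]])

```text
time_s: 8.05
eef_pos: [0.5406, -0.2236, 0.1465]
tool_rot: [-2.787, -1.449, -0.0]
contact_force: [-0.2, -0.8, -1.1]
gripper_width: 0.0592
grip_force: 30.0
```

```bash
python3 -c "
from h import *
plan((.544,-.226,.07),.953-np.pi/2,g=0.)
s=ctrl.get_state();z=s['eef_pos'][2]-.027;xy=s['eef_pos'][:2]
a=get_image('top');b=get_image('scene')
M=[]
for p in(a,b):
  L=outline_of(p,'deep_tray');print([(round(r['score'],2),np.argwhere(r['pixels']).mean(0)[::-1].round(),r['pixels'].sum()) for r in L], proj(p,[*xy,z+.02]))
im=np.hstack([cv2.resize(p['image'][y:y+190,x:x+190],None,fx=2.1,fy=2.1,interpolation=2) for p,x,y in((a,380,110),(b,110,130))])
cv2.imwrite('pics/held.png',im[:,:,::-1])"
```

```text
n 2 pos [ 0.5406 -0.2236  0.1465] yaw -0.612 F [-0.2 -0.8 -1.1] w 0.0592 t 8.05
[-0.0, -0.0, 0.003, -0.0, 0.21, 3.82, 0.0]
[-0.0, -0.0, 0.003, -0.0, 0.21, 3.82, 0.0]
[(0.94, array([260., 299.]), np.int64(2487)), (0.59, array([178., 151.]), np.int64(2607))] [477.34201819 161.40910556]
[(0.7, array([209., 235.]), np.int64(2088)), (0.66, array([449., 201.]), np.int64(1694)), (0.57, array([328., 147.]), np.int64(1379))] [192.9329315  232.25302646]
```

View pics/held.png

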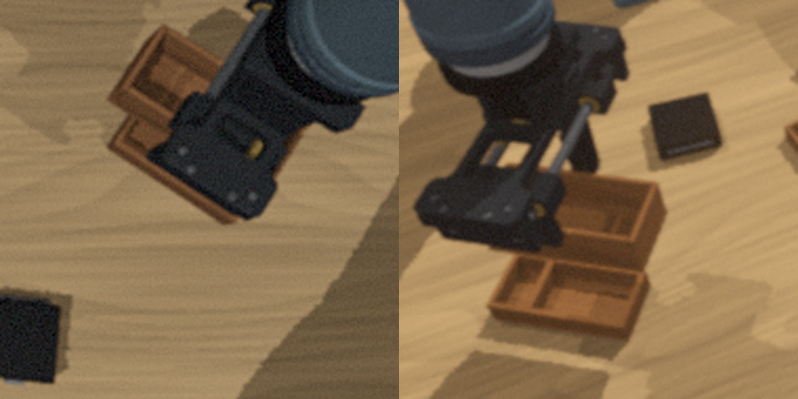

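Left (top view): held tray end corners are at crop (165,27) and (110,98). Right (scene): end rim corners are at (662,183) and (628,237). I compare these with predictions for a centred tray.

```bash
python3 -c "
from h import *
a=get_image('top');b=get_image('scene');s=ctrl.get_state();p=s['eef_pos']
g=.96
top=np.array([[165,27],[110,98]])/2.1+[380,110]-.25
sc=(np.array([[662,183],[628,237]])-[399,0])/2.1+[110,130]-.25
C=lambda v:corners(v[0],v[1],v[2],SZ['deep_tray'],v[3])
print(np.round(p,4))
Q=C([p[0],p[1],g,p[2]-.027])
# end corners with i=+1, k=1: idx 5 (j=-1), 7 (j=+1)
print('top',[proj(a,Q[i]).round(1) for i in(5,7)],top.round(1));print('sc',[proj(b,Q[i]).round(1) for i in(5,7)],sc.round(1))
from scipy.optimize import least_squares
f=lambda v:np.r_[[proj(a,C(v)[i]) for i in(7,5)]-top[[0,1]] if 0 else [],*(proj(a,C(v)[i])-t for i,t in zip((5,7),top)),*(proj(b,C(v)[i])-t for i,t in zip((7,5),sc[::-1] if 0 else sc))]
for o in (1,-1):
  ff=lambda v:np.r_[tuple(proj(a,C(v)[i])-t for i,t in zip((5,7),top[::o]))+tuple(proj(b,C(v)[i])-t for i,t in zip((5,7),sc[::o]))]
  r=least_squares(ff,[p[0],p[1],g,p[2]-.027],x_scale=[.01,.01,.1,.01]);print(o,r.x.round(4),r.cost,r.fun.round(1))
"
```

```text
[ 0.5402 -0.2249  0.1467]
top [array([458.4, 120.4]), array([438.2, 151.2])] [[458.3 122.6]
 [432.1 156.4]]
sc [array([220. , 244.4]), array([232.3, 215.3])] [[235.  216.9]
 [218.8 242.6]]
1 [ 0.5624 -0.2334  1.4253  0.1124] 879.550598857087 [-11.2  -0.2  11.6   2.5  -4.7  26.5   6.6 -27. ]
-1 [ 0.5812 -0.1048 -1.7161  0.1124] 879.5505992087785 [ 11.6   2.5 -11.2  -0.2   6.6 -27.   -4.7  26.5]
```

Scene corners agree within 2–3 px with a centred grasp. I lower to just above the rim with a small correction.

>>> drive_tool(motion=[[0, 0, 0, 0.1, 0.35, 2.5, 0], [0, 0, 0, 0, 0, 3, 0], [0, 0, 0, 0, 0, 2.2, 0], [0, 0, 0, 0, 0, 0.8, 0], [0, 0, 0, 0, 0, 0, 0]])

```text
time_s: 8.85
eef_pos: [0.5429, -0.2262, 0.061]
tool_rot: [-2.788, -1.446, 0.002]
contact_force: [0.1, -0.3, -1.4]
gripper_width: 0.0595
grip_force: 30.0
```

>>> drive_tool(motion=[[0, 0, 0, 0, 0, 0, 0], [0, 0, 0, 0, 0, 0, 0], [0, 0, 0, 0, 0, 0, 0]])

```text
time_s: 9.15
eef_pos: [0.5443, -0.2267, 0.0628]
tool_rot: [2.788, 1.446, 0.002]
contact_force: [0.5, -1.3, -1.6]
gripper_width: 0.0592
grip_force: 30.0
```

```bash
python3 -c "
from h import *
P=[]
for i in range(4):
  b=get_image('scene');s=ctrl.get_state();P.append(s['eef_pos'])
p=np.mean(P,0);print(np.round(P,4),s['tool_rot'])
im=cv2.resize(b['image'][200:310,135:255],None,fx=5,fy=5,interpolation=2)
f=lambda X:tuple(np.int32((proj(b,X)-[135,200]+.5)*5))
for X in corners(p[0],p[1],.957,SZ['deep_tray'],p[2]-.027): cv2.circle(im,f(X),3,(0,255,0),-1)
for X in corners(.522,-.257,.955,SZ['bottom_tray']): cv2.circle(im,f(X),3,(255,0,0),-1)
cv2.imwrite('pics/near.png',im[:,:,::-1])"
```

```text
[[ 0.5441 -0.2266  0.0626]
 [ 0.544  -0.2266  0.0624]
 [ 0.5439 -0.2265  0.0623]
 [ 0.5438 -0.2265  0.0621]] [2.78857166e+00 1.44613214e+00 7.94783749e-04]
```

View pics/near.png

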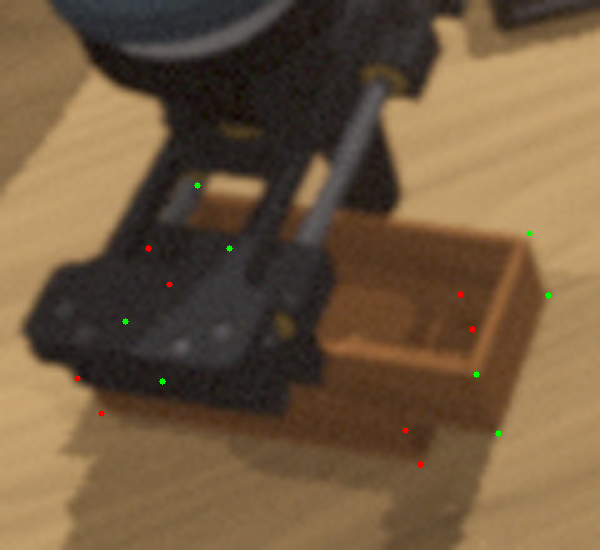

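Predicted corners (green) match the tray's corners within about 1 px, and the bottom tray (red) matches too. I lower onto the rim gently.

>>> drive_tool(motion=[[0, 0, 0, 0, 0, 0.5, 0], [0, 0, 0, 0, 0, 0.25, 0], [0, 0, 0, 0, 0, 0, 0], [0, 0, 0, 0, 0, 0, 0], [0, 0, 0, 0, 0, 0, 0]])

```text
time_s: 9.85
eef_pos: [0.5436, -0.2265, 0.0542]
tool_rot: [2.789, 1.446, 0.0]
contact_force: [0.4, -0.8, -1.4]
gripper_width: 0.059
grip_force: 30.0
```

>>> drive_tool(motion=[[0, 0, 0, 0, 0, 0.1, 0], [0, 0, 0, 0, 0, 0, 0], [0, 0, 0, 0, 0, 0.05, 0], [0, 0, 0, 0, 0, 0, 0], [0, 0, 0, 0, 0, 0, 0]])

```text
time_s: 10.35
eef_pos: [0.5436, -0.2265, 0.0529]
tool_rot: [2.789, 1.446, 0.0]
contact_force: [0.2, 0.8, -0.1]
gripper_width: 0.0591
grip_force: 30.0
```

>>> drive_tool(motion=[[0, 0, 0, 0, 0, 0.05, 0], [0, 0, 0, 0, 0, 0, 0], [0, 0, 0, 0, 0, 0, 0]])

```text
time_s: 10.65
eef_pos: [0.5436, -0.2265, 0.0528]
tool_rot: [-2.789, -1.446, -0.001]
contact_force: [-0.8, -0.2, 7.0]
gripper_width: 0.0595
grip_force: 30.0
```

```bash
python3 -c "
from h import *
for i in range(4):
  b=get_image('scene');s=ctrl.get_state();print(np.round(s['eef_pos'],4),np.round(s['contact_force'],1),np.round(s['wrist_torque'],2))"
```

```text
[ 0.5436 -0.2265  0.0528] [-1.5  1.   4.8] [0.25 0.52 0.05]
[ 0.5436 -0.2265  0.0528] [-1.3  1.4  5.4] [0.19 0.55 0.06]
[ 0.5436 -0.2265  0.0528] [-2.7  0.9  5.2] [ 0.19  0.55 -0.  ]
[ 0.5436 -0.2265  0.0528] [-2.2  0.9  5.2] [ 0.23  0.55 -0.  ]
```

Resting with about 6 N. Release, then rise.

>>> drive_tool(motion=[[0, 0, 0, 0, 0, 0, 0.8], [0, 0, 0, 0, 0, 0, 1], [0, 0, 0, 0, 0, 0, 1], [0, 0, 0, 0, 0, 0, 1], [0, 0, 0, 0, 0, 0, 1]])

```text
time_s: 11.35
eef_pos: [0.5436, -0.2265, 0.0522]
tool_rot: [2.789, 1.446, 0.0]
contact_force: [0.1, 0.1, 0.9]
gripper_width: 0.0884
grip_force: 0.0
```

>>> drive_tool(motion=[[0, 0, 0, 0, 0, 0, 1], [0, 0, 0, 0, 0, -1, 1], [0, 0, 0, 0, 0, -3, 1], [0, 0, 0, 0, 0, -4, 1], [0, 0, 0, 0, 0, -4, 1]])

```text
time_s: 11.85
eef_pos: [0.5431, -0.2265, 0.174]
tool_rot: [-2.789, -1.446, 0.001]
contact_force: [0.8, -0.1, 0.0]
gripper_width: 0.0882
grip_force: 0.0
```

```bash
python3 -c "
from h import *
plan((.4747,.0396,.14),.118-np.pi/2)"
```

```text
n 7 pos [ 0.5431 -0.2265  0.174 ] yaw -0.614 F [ 0.8 -0.1  0. ] w 0.0882 t 11.85
[-0.0, 0.0, 0.12, 2.54, -2.99, 0.49, 1.0]
[-0.0, 0.0, 0.12, 2.17, -3.27, 0.49, 1.0]
[-0.0, 0.0, 0.12, 1.76, -3.51, 0.49, 1.0]
[-0.0, 0.0, 0.12, 1.33, -3.69, 0.49, 1.0]
[-0.0, 0.0, 0.12, 0.88, -3.83, 0.49, 1.0]
[-0.0, 0.0, 0.12, 0.41, -3.9, 0.49, 1.0]
[-0.0, 0.0, 0.12, -0.05, -3.92, 0.49, 1.0]
```

>>> drive_tool(motion=[[0, 0, 0.12, 2.5, -3, 0, 1], [0, 0, 0.12, 2.2, -3.3, 0.4, 1], [0, 0, 0.12, 1.8, -3.5, 0.6, 1], [0, 0, 0.12, 1.3, -3.7, 0.6, 1], [0, 0, 0.12, 0.9, -3.8, 0.6, 1]])

```text
time_s: 12.35
eef_pos: [0.4944, -0.0348, 0.1508]
tool_rot: [-3.093, -0.549, -0.002]
contact_force: [0.2, 0.6, -0.1]
gripper_width: 0.0884
grip_force: 0.0
```

>>> drive_tool(motion=[[0, 0, 0.12, 0.4, -3.9, 0.6, 1], [0, 0, 0.12, 0, -3.9, 0.6, 1], [0, 0, 0, 0, 0, 0, 1], [0, 0, 0, 0, 0, 0, 1], [0, 0, 0, 0, 0, 0, 1]])

```text
time_s: 12.85
eef_pos: [0.4763, 0.0383, 0.1389]
tool_rot: [3.136, 0.182, 0.002]
contact_force: [0.7, -0.2, 0.3]
gripper_width: 0.0881
grip_force: 0.0
```

```bash
python3 -c "
from h import *
a=get_image('top');b=get_image('scene')
for l,pm in (('top',[a]),('sc',[b]),('both',[a,b])):
  for n,xy,z in (('deep_tray',(.5436,-.2265,.953),.026),('shallow_tray',(.4747,.0396,.118),0)):
    L=[(p,pick(p,n,xy)) for p in pm]
    if all(m is not None for _,m in L): print(n,l,fit(L,SZ[n],xy,z))
plan((.4747,.0396,.024),.118-np.pi/2)
save(b,'sc5.png',(120,150,360,310),3.3)"
```

```text
deep_tray top (array([ 0.54368284, -0.22746676,  0.95627712]), np.float64(0.041944541944541947))
deep_tray sc (array([ 0.5441131 , -0.22681859,  0.95036702]), np.float64(0.025533536585365852))
shallow_tray sc (array([0.47424393, 0.03843218, 0.12637512]), np.float64(0.04817093728927849))
deep_tray both (array([ 0.5437113 , -0.227297  ,  0.95936772]), np.float64(0.03459879765138911))
n 3 pos [0.4758 0.0393 0.1382] yaw -1.454 F [-0.5  0.4  0.4] w 0.0883 t 13.35
[0.0, -0.0, -0.001, -0.03, -0.01, 3.81, 1.0]
[0.0, -0.0, -0.001, -0.03, -0.01, 3.81, 1.0]
[0.0, -0.0, -0.001, -0.03, -0.01, 3.81, 1.0]
```

View pics/sc5.png

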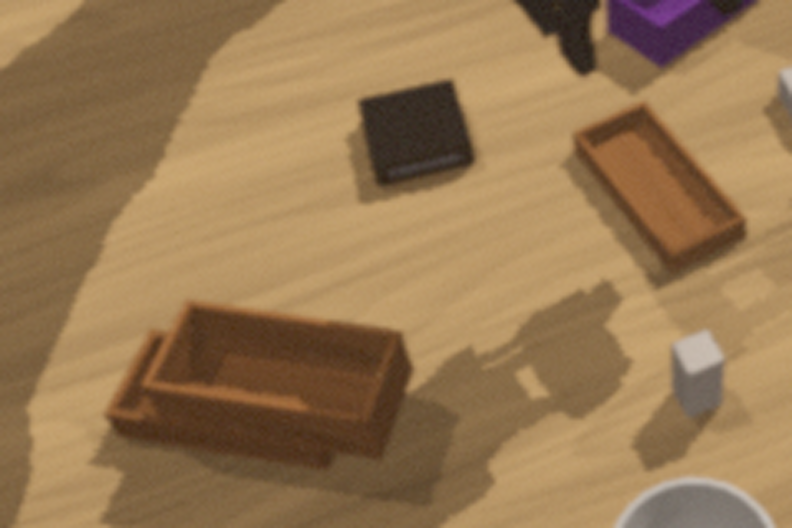

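The deep tray rests on the rim with its end at the divider, and the pocket at the left end is open. Its fit (.5437,-.2270) is within 1 mm of the target (.544,-.226). On to the shallow tray (crop (660,185)).

>>> drive_tool(motion=[[0, 0, 0, -0.1, 0, 4, 1], [0, 0, 0, 0, 0, 4, 1], [0, 0, 0, 0, 0, 2, 1], [0, 0, 0, 0, 0, 0, 1], [0, 0, 0, 0, 0, 0, 1]])

```text
time_s: 13.85
eef_pos: [0.4749, 0.0391, 0.0386]
tool_rot: [3.136, 0.183, -0.0]
contact_force: [-0.0, 0.4, -0.2]
gripper_width: 0.088
grip_force: 0.0
```

>>> drive_tool(motion=[[0, 0, 0, 0, 0, 0, 1], [0, 0, 0, 0, 0, 0, 1], [0, 0, 0, 0, 0, 0, 1]])

```text
time_s: 14.15
eef_pos: [0.4754, 0.0397, 0.0391]
tool_rot: [-3.136, -0.184, -0.003]
contact_force: [-0.7, 0.1, 1.3]
gripper_width: 0.0882
grip_force: 0.0
```

>>> drive_tool(motion=[[0, 0, 0, 0, 0, 0.8, 1], [0, 0, 0, 0, 0, 0.8, 1], [0, 0, 0, 0, 0, 0, 1], [0, 0, 0, 0, 0, 0, 1], [0, 0, 0, 0, 0, 0, 0]])

```text
time_s: 14.65
eef_pos: [0.4747, 0.0393, 0.0222]
tool_rot: [3.136, 0.183, -0.0]
contact_force: [0.1, -0.4, -0.4]
gripper_width: 0.0823
grip_force: 0.0
```

>>> drive_tool(motion=[[0, 0, 0, 0, 0, 0, 0], [0, 0, 0, 0, 0, 0, 0], [0, 0, 0, 0, 0, 0, 0], [0, 0, 0, 0, 0, 0, 0], [0, 0, 0, 0, 0, 0, 0]])

```text
time_s: 15.15
eef_pos: [0.4748, 0.0395, 0.0223]
tool_rot: [3.136, 0.184, 0.0]
contact_force: [0.8, 0.3, -0.2]
gripper_width: 0.0418
grip_force: 0.0
```

>>> drive_tool(motion=[[0, 0, 0, 0, 0, 0, 0], [0, 0, 0, 0, 0, 0, 0]])

```text
time_s: 15.35
eef_pos: [0.4747, 0.0394, 0.0222]
tool_rot: [3.136, 0.183, 0.0]
contact_force: [-0.7, -0.6, -1.0]
gripper_width: 0.0263
grip_force: 0.0
```

The fingers passed 60 mm without contact, so the tray isn't between them. I check where it is before moving anything.

```bash
python3 -c "
from h import *
a=get_image('top');b=get_image('scene');s=ctrl.get_state();print(s['gripper_width'],s['contact_force'],s['q'])
for p,l in((a,'top'),(b,'sc')):
  for r in spot_in(p,'shallow_tray'): print(l,'spot',round(r['score'],2),np.round(r['location'],3))
  for r in outline_of(p,'shallow_tray'):
    m=r['pixels'];q=np.argwhere(m)[:,::-1];print(l,round(r['score'],2),m.sum(),q.mean(0).round(),q.min(0),q.max(0))
    if r['score']>.4:
      print('   fit',fit([(p,m)],SZ['shallow_tray'],(.4747,.0396,.118)))
  C=[proj(p,X).round() for X in corners(.4747,.0396,.118,SZ['shallow_tray'])];print('expected',np.min(C,0),np.max(C,0))
  # darkness map: gripper finger pixels
  t=np.array(s['eef_pos']);R=Ro.from_rotvec(s['tool_rot']).as_matrix()
  for k in(-.02,.02): print('tip',proj(p,t+R[:,1]*k-[0,0,.019]).round())
"
```

```text
0.01815731623343416 [0.42990841 0.30241701 0.53774376] [-0.54968514  0.65908251  0.46961434  2.12405114 -0.62304948  0.49483996
 -1.05826807]
top 0.66 650 [171. 215.] [157 203] [194 235]
   fit (array([0.4747, 0.0396, 0.118 ]), np.float64(1.0))
expected [297. 176.] [337. 247.]
tip [307. 213.]
tip [327. 210.]
sc spot 0.87 [0.495 0.042 0.003]
sc 0.85 999 [323. 211.] [297 190] [345 231]
   fit (array([0.47476726, 0.03984855, 0.1072578 ]), np.float64(0.4819194194194194))
expected [292. 179.] [346. 233.]
tip [326. 203.]
tip [311. 210.]
```

The tray hasn't moved, so the fingers closed above its 20 mm rim: the tips are about 17 mm higher than the stated geometry. This fits the tips looking high in the earlier views. I rise, open, then descend in small steps watching the force.

>>> drive_tool(motion=[[0, 0, 0, 0, 0, -1.5, 0.5], [0, 0, 0, 0, 0, -1.5, 1], [0, 0, 0, 0, 0, 0, 1], [0, 0, 0, 0, 0, 0, 1], [0, 0, 0, 0, 0, 0, 1]])

```text
time_s: 16.15
eef_pos: [0.4743, 0.0395, 0.0517]
tool_rot: [3.136, 0.184, -0.001]
contact_force: [-1.0, -0.0, 0.3]
gripper_width: 0.0397
grip_force: 0.0
```

>>> drive_tool(motion=[[0, 0, 0, 0, 0, 0, 1], [0, 0, 0, 0, 0, 0, 1], [0, 0, 0, 0, 0, 0, 1], [0, 0, 0, 0, 0, 0, 1], [0, 0, 0, 0, 0, 0, 1]])

```text
time_s: 16.65
eef_pos: [0.4747, 0.0394, 0.0522]
tool_rot: [3.136, 0.183, -0.0]
contact_force: [-0.2, -0.3, -0.2]
gripper_width: 0.0801
grip_force: 0.0
```

```bash
python3 -c "
from h import *
a=get_image('top');b=get_image('scene');s=ctrl.get_state();t=np.array(s['eef_pos']);R=Ro.from_rotvec(s['tool_rot']).as_matrix();print(t,s['gripper_width'],s['contact_force'])
# scan: find lowest extent of dark fingers in scene: column around each finger
for k in(-.05,.05):
  for dz in(.0,-.005,-.01,-.015,-.019,-.025):
    X=t+R[:,1]*k+[0,0,dz]
    print(k,dz,[ (np.int32(proj(p,X)).tolist(), int(p['image'][int(proj(p,X)[1]),int(proj(p,X)[0])].sum())) for p in(a,b)])
m=pick(b,'shallow_tray',(.4747,.0396));print(fit([(b,m)],SZ['shallow_tray'],(.4747,.0396,.118)) if m is not None else None)
"
```

```text
[0.47474142 0.03947268 0.0522206 ] 0.08736644916906262 [-0.5477932  -0.5963185  -1.40288981]
-0.05 0.0 [([289, 212], 177), ([337, 183], 200)]
-0.05 -0.005 [([289, 212], 177), ([337, 184], 302)]
-0.05 -0.01 [([289, 213], 181), ([337, 186], 422)]
-0.05 -0.015 [([289, 213], 181), ([337, 187], 424)]
-0.05 -0.019 [([290, 213], 180), ([337, 189], 433)]
-0.05 -0.025 [([290, 213], 180), ([336, 190], 443)]
0.05 0.0 [([343, 205], 252), ([298, 201], 229)]
0.05 -0.005 [([343, 205], 252), ([298, 202], 278)]
0.05 -0.01 [([342, 206], 232), ([298, 204], 299)]
0.05 -0.015 [([342, 206], 232), ([298, 205], 307)]
0.05 -0.019 [([342, 206], 232), ([298, 207], 306)]
0.05 -0.025 [([342, 206], 232), ([298, 208], 307)]
(array([0.47619672, 0.03903373, 0.10279011]), np.float64(0.12376101321585903))
```

Dark finger pixels end about 2 mm below the reported TCP, which confirms it. The right grasp height here is about z≈0.008. I descend in stages.

>>> drive_tool(motion=[[0, 0, 0, 0, 0, 2, 1], [0, 0, 0, 0, 0, 1.2, 1], [0, 0, 0, 0, 0, 0.6, 1], [0, 0, 0, 0, 0, 0, 1], [0, 0, 0, 0, 0, 0, 1]])

```text
time_s: 17.3
eef_pos: [0.4748, 0.0393, 0.0144]
tool_rot: [3.136, 0.183, 0.0]
contact_force: [0.7, -0.8, 0.0]
gripper_width: 0.088
grip_force: 0.0
```

>>> drive_tool(motion=[[0, 0, 0, 0, 0, 0.3, 1], [0, 0, 0, 0, 0, 0, 1], [0, 0, 0, 0, 0, 0.2, 1], [0, 0, 0, 0, 0, 0, 1], [0, 0, 0, 0, 0, 0, 1]])

```text
time_s: 17.8
eef_pos: [0.4747, 0.0394, 0.0092]
tool_rot: [-3.136, -0.183, -0.0]
contact_force: [-0.2, 0.3, -0.1]
gripper_width: 0.0879
grip_force: 0.0
```

No contact. Closing.

>>> drive_tool(motion=[[0, 0, 0, 0, 0, 0.1, 1], [0, 0, 0, 0, 0, 0, 0.5], [0, 0, 0, 0, 0, 0, 0.5], [0, 0, 0, 0, 0, 0, 0.5], [0, 0, 0, 0, 0, 0, 0.5]])

```text
time_s: 18.3
eef_pos: [0.4747, 0.0395, 0.0082]
tool_rot: [3.136, 0.183, -0.0]
contact_force: [0.5, -0.3, 0.3]
gripper_width: 0.0586
grip_force: 30.1
```

>>> drive_tool(motion=[[0, 0, 0, 0, 0, 0, 0.5], [0, 0, 0, 0, 0, 0, 0.5], [0, 0, 0, 0, 0, 0, 0.5]])

```text
time_s: 18.6
eef_pos: [0.4748, 0.0394, 0.0083]
tool_rot: [3.136, 0.183, 0.0]
contact_force: [0.3, 0.4, 0.5]
gripper_width: 0.0586
grip_force: 30.0
```

Gripped at 58.6 mm with 30 N. Lift and plan.

>>> drive_tool(motion=[[0, 0, 0, 0, 0, -1, 0.5], [0, 0, 0, 0, 0, -3, 0.5], [0, 0, 0, 0, 0, -4, 0.5], [0, 0, 0, 0, 0, -4, 0.5], [0, 0, 0, 0, 0, -2, 0.5]])

```text
time_s: 19.1
eef_pos: [0.4757, 0.0393, 0.1514]
tool_rot: [-3.135, -0.182, -0.005]
contact_force: [0.7, 0.3, -1.0]
gripper_width: 0.0583
grip_force: 30.0
```

>>> drive_tool(motion=[[0, 0, 0, 0, 0, 0, 0.5], [0, 0, 0, 0, 0, 0, 0.5]])

```text
time_s: 19.3
eef_pos: [0.4744, 0.0398, 0.1483]
tool_rot: [-3.136, -0.184, -0.0]
contact_force: [-0.3, -0.1, -0.9]
gripper_width: 0.0585
grip_force: 30.0
```

```bash
python3 -c "
from h import *
plan((.522,-.257,.14),.956-np.pi/2,g=.5)"
```

```text
n 8 pos [0.4744 0.0398 0.1483] yaw -1.454 F [-0.3 -0.1 -0.9] w 0.0585 t 19.3
[-0.0, -0.0, -0.105, 0.16, 3.75, 0.1, 0.5]
[-0.0, -0.0, -0.105, -0.24, 3.75, 0.1, 0.5]
[-0.0, -0.0, -0.105, -0.63, 3.7, 0.1, 0.5]
[-0.0, -0.0, -0.105, -1.01, 3.62, 0.1, 0.5]
[-0.0, -0.0, -0.105, -1.39, 3.49, 0.1, 0.5]
[-0.0, -0.0, -0.105, -1.74, 3.33, 0.1, 0.5]
[-0.0, -0.0, -0.105, -2.08, 3.13, 0.1, 0.5]
[-0.0, -0.0, -0.105, -2.4, 2.89, 0.1, 0.5]
```

>>> drive_tool(motion=[[0, 0, -0.105, 0.2, 3.7, 0, 0.5], [0, 0, -0.105, -0.2, 3.8, 0, 0.5], [0, 0, -0.105, -0.6, 3.7, 0, 0.5], [0, 0, -0.105, -1, 3.6, 0, 0.5], [0, 0, -0.105, -1.4, 3.5, 0, 0.5]])

```text
time_s: 19.8
eef_pos: [0.5043, -0.1468, 0.1465]
tool_rot: [-2.977, -0.997, 0.004]
contact_force: [1.5, -0.4, -0.9]
gripper_width: 0.0584
grip_force: 30.0
```

>>> drive_tool(motion=[[0, 0, -0.105, -1.7, 3.3, 0, 0.5], [0, 0, -0.105, -2.1, 3.1, 0, 0.5], [0, 0, -0.105, -2.4, 2.9, 0, 0.5], [0, 0, 0, 0, 0, 0, 0.5], [0, 0, 0, 0, 0, 0, 0.5]])

```text
time_s: 20.3
eef_pos: [0.5218, -0.2569, 0.1465]
tool_rot: [-2.789, -1.441, 0.003]
contact_force: [0.7, -0.2, -1.7]
gripper_width: 0.0584
grip_force: 30.0
```

>>> drive_tool(motion=[[0, 0, 0, 0, 0, 0, 0.5], [0, 0, 0, 0, 0, 0, 0.5], [0, 0, 0, 0, 0, 0, 0.5], [0, 0, 0, 0, 0, 0, 0.5]])

```text
time_s: 20.7
eef_pos: [0.5234, -0.2556, 0.1482]
tool_rot: [-2.788, -1.448, -0.0]
contact_force: [0.5, -0.0, -1.6]
gripper_width: 0.0582
grip_force: 30.0
```

```bash
python3 -c "
from h import *
for i in range(3): b=get_image('scene');print(ctrl.get_state()['eef_pos'])
plan((.522,-.257,.084),.956-np.pi/2,g=.5)
for n in('shallow_tray','deep_tray','bottom_tray'):
  for r in outline_of(b,n)[:2]: q=np.argwhere(r['pixels'])[:,::-1];print(n,round(r['score'],2),r['pixels'].sum(),q.min(0),q.max(0))
m=pick(b,'deep_tray',(.5437,-.227))
if m is not None: print(fit([(b,m)],SZ['deep_tray'],(.5437,-.227,.955),.026))"
```

```text
[ 0.5234536  -0.25580422  0.14828028]
[ 0.52341636 -0.25599767  0.14830071]
[ 0.52341898 -0.25611685  0.14831837]
n 2 pos [ 0.5234 -0.2561  0.1483] yaw -0.613 F [-0.3 -0.9 -1.2] w 0.0582 t 20.85
[0.0, -0.0, 0.001, -0.08, -0.03, 3.22, 0.5]
[0.0, -0.0, 0.001, -0.08, -0.03, 3.22, 0.5]
shallow_tray 0.84 1754 [159 209] [213 252]
deep_tray 0.9 2782 [162 244] [244 288]
deep_tray 0.72 1311 [303 127] [353 169]
bottom_tray 0.96 544 [152 250] [219 291]
bottom_tray 0.2 700 [398 148] [433 177]
(array([ 0.54434607, -0.22692649,  0.96982143]), np.float64(0.10588156002875629))
```

>>> drive_tool(motion=[[0, 0, 0, -0.15, 0, 2.5, 0.5], [0, 0, 0, 0, 0, 2.5, 0.5], [0, 0, 0, 0, 0, 1.2, 0.5], [0, 0, 0, 0, 0, 0.3, 0.5], [0, 0, 0, 0, 0, 0, 0.5]])

```text
time_s: 21.55
eef_pos: [0.5225, -0.2579, 0.0834]
tool_rot: [2.789, 1.446, -0.0]
contact_force: [0.3, -0.4, -1.4]
gripper_width: 0.0584
grip_force: 30.0
```

>>> drive_tool(motion=[[0, 0, 0, 0, 0, 0, 0.5], [0, 0, 0, 0, 0, 0, 0.5], [0, 0, 0, 0, 0, 0, 0.5], [0, 0, 0, 0, 0, 0, 0.5], [0, 0, 0, 0, 0, 0, 0.5]])

```text
time_s: 22.05
eef_pos: [0.5225, -0.2577, 0.0834]
tool_rot: [2.789, 1.446, 0.0]
contact_force: [-0.5, 0.6, -1.3]
gripper_width: 0.0585
grip_force: 30.0
```

>>> drive_tool(motion=[[0, 0, 0, 0, 0, 0.4, 0.5], [0, 0, 0, 0, 0, 0.2, 0.5], [0, 0, 0, 0, 0, 0, 0.5], [0, 0, 0, 0, 0, 0, 0.5], [0, 0, 0, 0, 0, 0, 0.5]])

```text
time_s: 22.55
eef_pos: [0.5224, -0.2578, 0.0772]
tool_rot: [2.789, 1.446, 0.0]
contact_force: [0.7, -0.5, -1.0]
gripper_width: 0.0584
grip_force: 30.0
```

>>> drive_tool(motion=[[0, 0, 0, 0, 0, 0.1, 0.5], [0, 0, 0, 0, 0, 0, 0.5], [0, 0, 0, 0, 0, 0, 0.5], [0, 0, 0, 0, 0, 0, 0.5]])

```text
time_s: 22.95
eef_pos: [0.5225, -0.2577, 0.0763]
tool_rot: [2.789, 1.446, 0.0]
contact_force: [0.8, -0.5, -0.3]
gripper_width: 0.0588
grip_force: 30.0
```

>>> drive_tool(motion=[[0, 0, 0, 0, 0, 0.05, 0.5], [0, 0, 0, 0, 0, 0, 0.5], [0, 0, 0, 0, 0, 0, 0.5]])

```text
time_s: 23.25
eef_pos: [0.5225, -0.2577, 0.0762]
tool_rot: [2.789, 1.446, 0.001]
contact_force: [-1.2, 1.1, 5.4]
gripper_width: 0.0584
grip_force: 30.0
```

Contact at about 6 N. Release and rise.

>>> drive_tool(motion=[[0, 0, 0, 0, 0, 0, 0.8], [0, 0, 0, 0, 0, 0, 1], [0, 0, 0, 0, 0, 0, 1], [0, 0, 0, 0, 0, 0, 1], [0, 0, 0, 0, 0, 0, 1]])

```text
time_s: 23.75
eef_pos: [0.5224, -0.2577, 0.0756]
tool_rot: [-2.789, -1.446, 0.0]
contact_force: [-0.9, 0.8, -0.8]
gripper_width: 0.0882
grip_force: 0.0
```

>>> drive_tool(motion=[[0, 0, 0, 0, 0, 0, 1], [0, 0, 0, 0, 0, -0.5, 1], [0, 0, 0, 0, 0, -2, 1], [0, 0, 0, 0, 0, -4, 1], [0, 0, 0, 0, 0, -4, 1]])

```text
time_s: 24.25
eef_pos: [0.5218, -0.2575, 0.1818]
tool_rot: [-2.788, -1.446, 0.002]
contact_force: [0.3, -0.2, 0.9]
gripper_width: 0.0881
grip_force: 0.0
```

>>> drive_tool(motion=[[0, 0, 0, 0, -3, -3, 1], [0, 0, 0, 0, -4, 0, 1], [0, 0, 0, 0, -4, 0, 1], [0, 0, 0, 0, -4, 0, 1], [0, 0, 0, 0, 0, 0, 1]])

```text
time_s: 24.75
eef_pos: [0.3953, -0.1684, 0.2102]
tool_rot: [-2.784, -1.445, 0.002]
contact_force: [0.6, -0.7, 0.3]
gripper_width: 0.0881
grip_force: 0.0
```

```bash
python3 -c "
from h import *
a=get_image('top');b=get_image('scene');print(ctrl.get_state()['eef_pos'])
for n,x,z in(('shallow_tray',(.5225,-.2577,.955),.068),('deep_tray',(.5437,-.227,.955),.026),('short_tray',(.45,.316,-.115),0)):
  for p,l in((a,'top'),(b,'sc')):
    m=pick(p,n,x)
    if m is None:
      q=[np.argwhere(r['pixels']).mean(0)[::-1].round() for r in outline_of(p,n)];print(n,l,q,proj(p,[x[0],x[1],z]));
      ms=[r['pixels'] for r in outline_of(p,n) if np.linalg.norm(np.argwhere(r['pixels']).mean(0)[::-1]-proj(p,[x[0],x[1],z+.01]))<25]
      if not ms: continue
      m=ms[0]
    print(n,l,fit([(p,m)],SZ[n],x,z))"
```

```text
[ 0.40006064 -0.17098745  0.21132894]
shallow_tray top (array([ 0.5377178 , -0.23778514,  0.96672264]), np.float64(0.3958030962747944))
shallow_tray sc (array([ 0.52316241, -0.25836529,  0.95559013]), np.float64(0.03910389856169569))
deep_tray top (array([ 0.54285341, -0.22352619,  0.89034172]), np.float64(1.2920225155279503))
deep_tray sc (array([ 0.54541034, -0.22561354,  0.97301759]), np.float64(1.043279109589041))
short_tray top (array([ 0.45085708,  0.31533914, -0.10796798]), np.float64(0.07049418604651163))
short_tray sc (array([ 0.45036782,  0.31606094, -0.12802013]), np.float64(0.04711294416243655))
```

The shallow tray measures (.523,-.258) at the right height and angle, directly above the bottom tray. The short tray is unmoved and the gripper is clear.

```bash
python3 -c "
from station import job
print(job.job_done())"
```

```text
the job is handed in; nothing more can be done
None
```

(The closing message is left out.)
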